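Pry open the printer's control box and reset it

ROBOT

A 6-joint arm with a two-finger parallel gripper is mounted at the origin on the work surface. World frame = base frame: x ahead of the robot, y to its left, z up, the work surface at z = 0. Lengths are in mm, angles in rad, forces in N, time in s.
With the tool pointing down it reaches from about 250 to 775 mm from the base axis. Payload 4 kg.
Tool frame: the origin (TCP) lies at the very end of the fingers, on their centre line; the grasp point (between the pads) lies 19 mm behind it; z points along the fingers, y is the line along which they close (so a half turn about z gives the same grasp; the last joint's range is limited). The gripper opens to 94 mm and grips with 3 to 60 N. Pads are 16 mm wide; open, the fingers measure 119 mm over their backs; the gripper's body (75 mm by 177 mm) begins 78 mm behind the grasp point.
Start: joints at [-1.404, 0.087, 1.371, -0, 1.684, -0.103], TCP at [146.593, -530.123, 205.506] pointing down, gripper open.
Joint ranges: [-3.1, 3.1], [-0.76, 2.03], [0.27, 2.55], [-1.08, 4.22], [0.17, 2.65], [-2.57, 2.57]. Speed limits (rad/s): [2.79, 2.79, 3.14, 3.14, 3.14, 3.14].

INTERFACE

Orientations are given as a rotation vector (axis times angle).
In Python, from rig import observe, snapshot, camera_model, hand_in gives the robot as it stands.
- The arm moves only by the shell command python3 -m jog 'ROWS' [FORCE]. ROWS is JSON, a list of rows, each an object with "hand": the finger opening in m, from 0 to 0.094; "linear": the shift along the tool's x, y, z in m, a list of three; "yaw": the turn about the tool's z in rad. In form: [{"hand": hand, "linear": [dx, dy, dz], "yaw": yaw}, ...]. A call has 1 to 20 rows; each row is the pose to reach, as a shift and turn from the pose commanded when the call began, along the tool's axes at that moment; what a row does not reach only later rows make up. A row lasts 1/10 s, in which the tool goes at most 50 mm and 8.59 degrees, less where a joint would pass 70% of its speed; a pose out of reach is approached as far as the arm can. A call with a gripper value outside its range is refused whole. The fingers move at their own pace and stop on an object; FORCE is the grip in N (left out, the last holds). Time passes only in rows, so rows that repeat a pose let the fingers close. It gives the time, the measured TCP pose, the force, the opening and the grip force at its end, in the units of the state.
- observe(): the state, without advancing time (a new reading comes with each control period).
- snapshot(name): name is "scene" or "top" or "wrist"; returns the picture (420x560x3 uint8, red, green, blue); there is no depth.
- camera_model(name): a dict with "camera_matrix" (3x3 intrinsics, pixels), "T" (4x4, takes a point from camera to world coordinates). Camera axes: x right, y up, looking along -z (the intrinsics and any distortion apply to the point x, -y, -z); pixel columns grow to the right and rows downward; lengths in mm; the calibration is good to about 2 mm. A picture is of the moment at which its call begins: read the wrist's pose just before it. camera_model takes no time and is no camera call; for the wrist camera it gives the pose at the moment of the call.
- hand_in(): hands the job in; it is judged then, once.
The state is a dict: "time_s": time; "joint_pos": joint angles; "qd": joint speeds; "joint_efforts": joint torques, N m; "position": TCP position; "eef_rot": TCP orientation; "force": force on the tool from outside, world axes, zero at the start; "wrist_torque": the same for the moment, N m; "finger_gap": opening from 0.0 (shut) to 1.0 (fully open); "grip_force": force on a finger pad.
Only numpy, scipy, OpenCV 4.12 (cv2) and the standard library are available. Lean on these libraries where they do the work, as an engineer would, in place of code of your own. Each camera call takes 0.05 s, during which the arm holds its last target. There are 200 camera calls.

TASK

The big 3D printer has stalled: take the scraper out of its rack, lay it down flat on the dark mat and let go, then take it again across the width of its handle, so that its blade lies level. Slip the blade into the notch under the control box cover's orange-marked edge, pry the cover up with the blade (no fingers on the cover until the blade has raised it by about 20 degrees) and swing it open until it stands about upright or beyond. Then press the red reset button inside fully down, let it come back up, and leave the cover open, the scraper lying flat on the mat and the printed bracket, the gear and the glue jar undisturbed.

Things in the scene. Friction and masses are not known exactly. Their poses are not given: they have to be found in the camera images.
- scraper: Print scraper: blue handle 104 mm long, 26 mm wide and 14 mm thick, and a steel blade 80 mm long, 24 mm wide and 2.5 mm thick in the handle's mid-plane. Origin: the handle's centre. x points along the tool to the blade's tip, y across the thickness (normal to the blade's flat), z across the width. It starts standing on its narrow edge in the rack (z up). Both faces are alike. About 0.1 kg.
- scraper_tip (a point): Middle of the blade's front edge, 132 mm from the scraper's origin along its x.
- rack: Fixed black rack, 110 x 50 mm, origin at the underside's centre, x along the scraper (same direction). Two forks at x = -44 and +44 mm (each 14 mm long in x, 50 mm wide in y, 34 mm high) with a 17 mm slot hold the scraper on edge, its lower edge 12 mm and its upper edge 38 mm above the work surface; between the forks 74 mm of handle are free, over a base 4 mm high.
- mat: Fixed dark mat, 260 mm (x) x 160 mm (y), 3 mm thick; origin at its underside's centre.
- case: Control box, white, screwed down: 110 mm (x) x 120 mm (y) x 60 mm high, walls 4 mm; origin at the underside's centre, z up, its -x face is the front, towards the robot. The dark cover (105 mm wide, 99 mm long, 5 mm thick) lies flush within the rim: top at 60 mm, underside at 55 mm, front edge at x = -49.5 mm. The box under it is hollow, apart from the button.
- notch (a point): Middle of the pry notch, at the outer face of the front wall (case x = -55, y = 0, z = 51.5 mm). The notch is 48 mm wide (along y) and cut from the rim down to z = 48 mm, open above; its black sill is 4 mm thick. A 7 mm high gap (48 to 55 mm) remains between the sill and the cover's underside; an orange stripe on the cover's edge marks it. The blade enters along the case's +x.
- lid (a joint): Angle of the cover, rad: 0 closed, 1.57 upright, 1.9 its stop. The hinge is stiff: takes about 3 N at the front edge and stays where it is left.
- lid_hinge (a point): Middle of the hinge's axis, at case x = +49.5, z = 60 mm; the axis lies along the case's y.
- reset (a joint): Travel of the red reset button, m: 0 up, 0.006 fully down (5 N). It springs back.
- reset_top (a point): Middle of the top of the red button, 30 mm across, in the box at case x = -12, y = 0, z = 36 mm; pressed straight down.
- bracket: Loose cream printed bracket, 50 x 30 mm, 38 mm high; origin at the underside's centre. Leave alone.
- gear: Loose black printed gear, 60 mm across, 26 mm high; origin at the underside's centre. Leave alone.
- glue: Loose glue jar with a yellow cap, 42 mm across, 55 mm high; origin at the underside's centre. Leave alone.

How it is judged (in metres and radians):
On the way, in this order (a step that is already met when the one before it is completed fails the run):
1. the scraper lies flat on the mat, released ((angle between scraper's own y axis and vertical below 0.15 rad or angle between scraper's own y axis and vertical above 2.99 rad) and height (world z) of scraper below 0.015 m and x of scraper in the frame of mat between -0.13 and 0.13 m and y of scraper in the frame of mat between -0.08 and 0.08 m and linear speed of scraper below 0.02 m/s and contact force between the fingers and scraper below 0.1 N), for 0.2 s.
2. the scraper, held by the fingers, has pried the cover up past 0.35 rad (value of joint lid above 0.35 rad and contact force between scraper and lid above 0.2 N and contact force between the fingers and scraper above 1 N).
3. the cover stands open past 1.2 rad (value of joint lid above 1.2 rad), for 0.2 s.
4. the reset button is fully down (5 of 6 mm or more) (value of joint reset above 0.005 m), for 0.05 s.
At the end, for the whole second after the job is handed in: The cover stands open past 1.2 rad, the reset button is up again (within 1 mm), and the scraper lies flat (within 0.15 rad) and at rest on the mat, its handle's centre within the mat's outline and lower than 15 mm (value of joint lid above 1.2 rad and value of joint reset below 0.001 m and (angle between scraper's own y axis and vertical below 0.15 rad or angle between scraper's own y axis and vertical above 2.99 rad) and height (world z) of scraper below 0.015 m and x of scraper in the frame of mat between -0.13 and 0.13 m and y of scraper in the frame of mat between -0.08 and 0.08 m and linear speed of scraper below 0.02 m/s); the robot touches nothing.
It fails at once if the fingers touch the cover (over 0.5 N) before it is raised by 0.3 rad (value of joint lid below 0.3 rad and contact force between the fingers and lid above 0.5 N).
It fails at once if the bracket, gear or glue jar is moved by more than 20 mm (distance of any of bracket, gear, glue from where it was at the start of the episode above 0.02 m).
It also fails if it takes over 67 s, if anything falls off the work surface, if the arm or the gripper's body presses on something with over 40 N, if the wrist force passes 120 N, or if a joint passes its speed limit or range.

## Working session

There is one attempt and no reset: what is moved stays moved. The work goes in short steps, Python scripts to look and compute and a shell command to move; the robot and the scene stay as the last step left them, time stands still between calls to the robot, and variables do not carry over. Pictures are saved under pics/ and viewed, at most 10 in all, crops included, and the job is handed in when it is done.

```bash
ls; mkdir -p pics; python3 - <<'E'
from rig import *
import cv2
for n in("scene","top"):
    cv2.imwrite(f"pics/{n}0.png",snapshot(n)[:,:,::-1])
    print(n,camera_model(n))
s=observe();print(s)
E
```

```text
pics
scene {'camera_matrix': array([[495.66929501,   0.        , 280.53621489],
       [  0.        , 495.66929501, 209.15625015],
       [  0.        ,   0.        ,   1.        ]]), 'T': array([[ 5.29753101e-01, -5.82360662e-01,  6.16617962e-01,
         1.18310702e+03],
       [ 8.48071067e-01,  3.73743264e-01, -3.75621402e-01,
        -3.48763087e+02],
       [-1.17096815e-02,  7.21922455e-01,  6.91874882e-01,
         7.48443576e+02],
       [ 0.00000000e+00,  0.00000000e+00,  0.00000000e+00,
         1.00000000e+00]])}
top {'camera_matrix': array([[488.45144734,   0.        , 279.45996817],
       [  0.        , 488.45144734, 201.80533577],
       [  0.        ,   0.        ,   1.        ]]), 'T': array([[ 5.49389200e-03,  9.95625626e-01, -9.32707359e-02,
         4.81197269e+02],
       [-9.99904493e-01,  6.65235820e-03,  1.21140998e-02,
         3.04440695e+01],
       [ 1.26815786e-02,  9.31952743e-02,  9.95567084e-01,
         1.19227441e+03],
       [ 0.00000000e+00,  0.00000000e+00,  0.00000000e+00,
         1.00000000e+00]])}
{'time_s': 0.1, 'joint_pos': array([-1.40411990e+00,  8.78881806e-02,  1.37202376e+00, -4.60818489e-06,
        1.68361285e+00, -1.03112232e-01]), 'qd': array([-0.00103354, -0.00169272, -0.00404735,  0.00071954, -0.0007894 ,
        0.0002357 ]), 'joint_efforts': array([ 2.34371699e-03, -3.41251981e+01, -3.03301442e+01,  7.19026895e-02,
        3.03548248e-02, -1.09144473e-04]), 'position': array([ 146.49932468, -529.64216904,  204.45761215]), 'eef_rot': array([-3.11113964e+00, -4.22238484e-01,  1.03568391e-04]), 'force': array([ 0.22135216, -0.2117921 , -0.82076392]), 'wrist_torque': array([-0.00901642, -0.00572812,  0.04593292]), 'grip_force': 0.0, 'finger_gap': 0.9979771685270221}
```

View pics/top0.png

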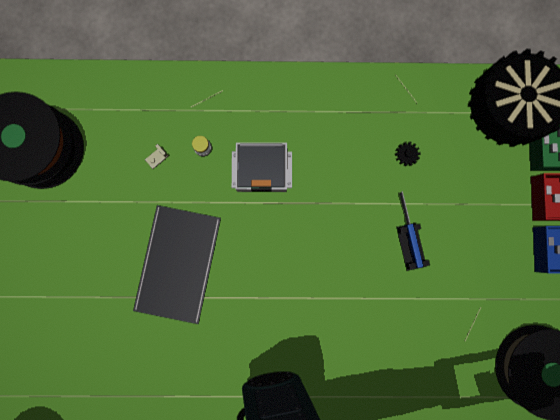

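View pics/scene0.png

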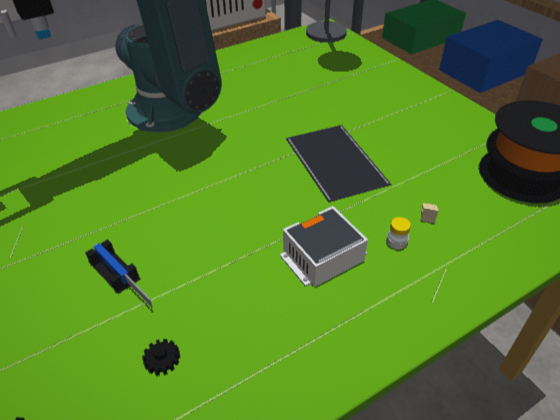

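The top view shows the scraper at about (412,240) with its tip at (401,194), the case at (262,167), the orange mark at (261,183) and mat corners at (158,206), (220,218), (198,323), (135,311). The scene view shows the same things: scraper handle from (98,247) to (127,276), tip at (151,306), orange mark at (312,221).

```bash
cat > h.py <<'E'
import numpy as np, cv2
from rig import *
from scipy.spatial.transform import Rotation as R
def ray(m,uv):
    K=m["camera_matrix"];T=m["T"]
    d=np.linalg.inv(K)@[uv[0],uv[1],1]; d=T[:3,:3]@(d*[1,-1,-1]); return T[:3,3],d/np.linalg.norm(d)
def plane(m,uv,z):
    o,d=ray(m,uv); return o+d*(z-o[2])/d[2]
def tri(obs):
    A=np.zeros((3,3));b=np.zeros(3);rs=[ray(m,uv) for m,uv in obs]
    for o,d in rs:
        P=np.eye(3)-np.outer(d,d);A+=P;b+=P@o
    p=np.linalg.solve(A,b)
    return p,[np.linalg.norm(np.cross(p-o,d)) for o,d in rs]
def proj(m,p):
    c=np.linalg.inv(m["T"])@[*p,1]; q=m["camera_matrix"]@(c[:3]*[1,-1,-1]); return q[:2]/q[2]
def delta(target,yaw=None):
    s=observe();Rt=R.from_rotvec(s["eef_rot"]);print("pos",s["position"].round(1),"R",Rt.as_matrix().round(3).tolist())
    return Rt.inv().apply(np.array(target)-s["position"]).round(1)
E
python3 - <<'E'
from h import *
t=camera_model("top");s=camera_model("scene")
for n,uv,z in [("tip",(401,194),25),("h0",(422,266),38),("h1",(411,224),38),("orange",(261,183),60),("c",(158,206),3),("c",(220,218),3),("c",(198,323),3),("c",(135,311),3),("gear",(408,154),26),("glue",(202,146),55),("br",(157,157),38)]:
    print(n,plane(t,uv,z).round(1))
print(tri([(t,(401,194)),(s,(151,306))]),tri([(t,(261,183)),(s,(312,221))]))
w=camera_model("wrist");o=observe();Rt=R.from_rotvec(o["eef_rot"]).as_matrix()
print("cam in tool",(Rt.T@(w["T"][:3,3]-o["position"])).round(1),(Rt.T@w["T"][:3,:3]).round(3),w["camera_matrix"][0])
print(delta((160,-330,0)),Rt.round(2))
E
```

```text
tip [ 611.4 -276.8   25. ]
h0 [ 439.8 -319.9   38. ]
h1 [ 538.6 -295.9   38. ]
orange [631.1  60.   60. ]
c [580.4 311.8   3. ]
c [552.1 160.5   3. ]
c [301.  208.7   3. ]
c [328.6 359.3   3. ]
gear [ 709.2 -295.3   26. ]
glue [718.8 200.1  55. ]
br [694.8 309.3  38. ]
(array([ 613.42107614, -278.46465444,   12.38377102]), [np.float64(1.708019711993919), np.float64(1.708019711993843)]) (array([630.96836987,  59.71601039,  59.49138781]), [np.float64(0.3814523106644676), np.float64(0.38145231066452656)])
cam in tool [  71.6   -0.9 -179.4] [[-0.001  0.97   0.243]
 [ 1.     0.     0.001]
 [ 0.001  0.243 -0.97 ]] [293.1513379    0.         277.20663023]
pos [ 146.5 -529.6  204.5] R [[0.964, 0.267, -0.0], [0.267, -0.964, 0.002], [0.0, -0.002, -1.0]]
[  66.2 -188.4  204.8] [[ 0.96  0.27 -0.  ]
 [ 0.27 -0.96  0.  ]
 [ 0.   -0.   -1.  ]]
```

```bash
python3 -m jog '[{"hand":0.06,"linear":[0.390,-0.122,0.04],"yaw":0},{"hand":0.06,"linear":[0.390,-0.122,0.04],"yaw":0},{"hand":0.06,"linear":[0.390,-0.122,0.04],"yaw":0},{"hand":0.06,"linear":[0.390,-0.122,0.04],"yaw":0},{"hand":0.06,"linear":[0.390,-0.122,0.04],"yaw":0},{"hand":0.06,"linear":[0.390,-0.122,0.04],"yaw":0},{"hand":0.06,"linear":[0.390,-0.122,0.04],"yaw":0},{"hand":0.06,"linear":[0.390,-0.122,0.04],"yaw":0},{"hand":0.06,"linear":[0.390,-0.122,0.04],"yaw":0},{"hand":0.06,"linear":[0.390,-0.122,0.04],"yaw":0},{"hand":0.06,"linear":[0.390,-0.122,0.04],"yaw":0},{"hand":0.06,"linear":[0.390,-0.122,0.04],"yaw":0},{"hand":0.06,"linear":[0.390,-0.122,0.04],"yaw":0}]' 10
python3 - <<'E'
from h import *
import pickle
w=camera_model("wrist");im=snapshot("wrist");pickle.dump(w,open("w1.pkl","wb"))
t=camera_model("top"); tp=snapshot("top"); sc=snapshot("scene")
a=cv2.resize(im[:,:,::-1],None,fx=1.42,fy=1.42,interpolation=cv2.INTER_CUBIC)
cv2.imwrite("pics/w1.png",a)
print(delta((490,-308,12)))
b=np.vstack([np.hstack([cv2.resize(tp[130:205,225:325],(400,300),interpolation=3),cv2.resize(sc[205:280,275:375],(400,300),interpolation=3)]),np.hstack([cv2.resize(tp[200:325,110:260],(400,300*400*125//150//300),interpolation=3)[:300],np.zeros((300,400,3),np.uint8)])])
cv2.imwrite("pics/m1.png",b[:,:,::-1])
E
```

```text
time_s: 1.4
position: [488.9, -309.8, 165.9]
eef_rot: [3.113, 0.419, 0.0]
force: [1.3, -0.0, 0.3]
finger_gap: 0.634
grip_force: 0.0
pos [ 489.3 -309.4  165.8] R [[0.964, 0.265, 0.0], [0.265, -0.964, -0.0], [0.0, 0.0, -1.0]]
[  1.   -1.2 153.8]
```

View pics/w1.png

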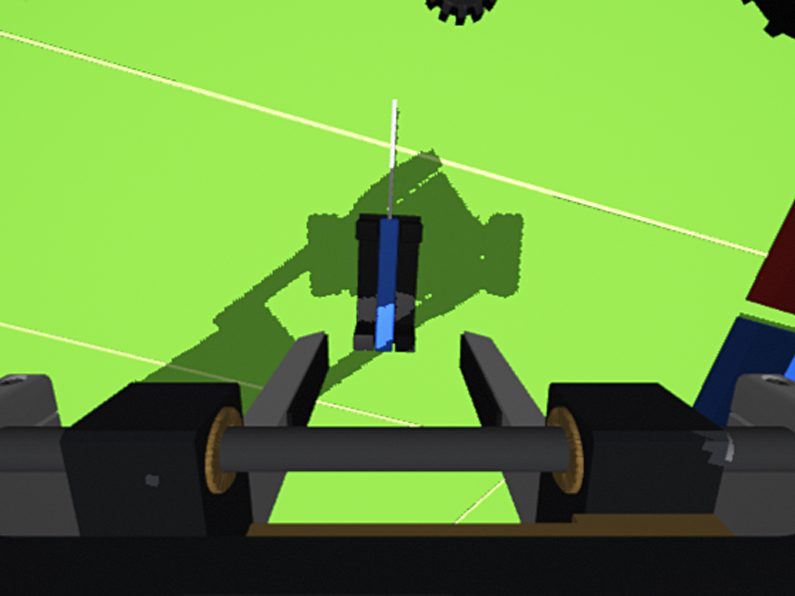

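View pics/m1.png

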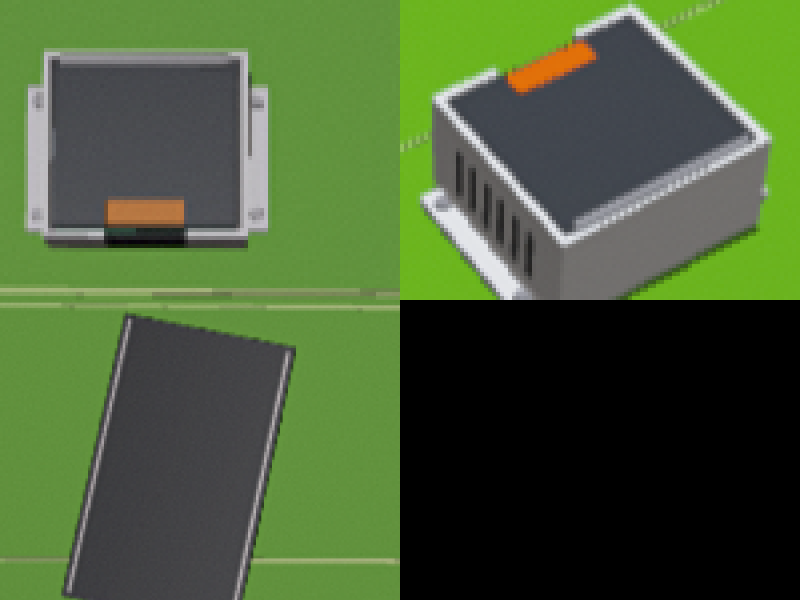

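The wrist view (scale 1.42) shows the handle's top edge from (385,348) to (389,220), the tip at (395,100), and both fingers clear of it. The crops show the case rim corners in top view at (44,50), (247,50), (247,238), (44,238), and in scene view at (765,138), (565,240), (435,98), (632,8).

```bash
python3 - <<'E'
from h import *
import pickle
w=pickle.load(open("w1.pkl","rb"));t=camera_model("top");s=camera_model("scene")
W=lambda u,v:(w,(u/1.42,v/1.42)); T=lambda u,v:(t,(225-.4+u/4,130-.4+v/4)); S=lambda u,v:(s,(275-.4+(u-400)/4+100*0,205-.4+v/4))
print("handle rear",plane(*W(385,348),38).round(1),"front",plane(*W(389,220),38).round(1),"tip",plane(*W(395,100),37).round(1), plane(*W(395,100),25).round(1))
print("tri front", tri([W(389,220),(t,(411,224))]), "tip",tri([W(395,100),(t,(401,194)),(s,(151,306))]))
C={}
for n,a,b in [("x+y+",(44,50),(765,138)),("x+y-",(247,50),(565,240)),("x-y-",(247,238),(435,98)),("x-y+",(44,238),(632,8))]:
    p,e=tri([T(*a),S(*b)]);C[n]=p;print(n,p.round(1),plane(*T(*a),60).round(1),plane(*S(*b),60).round(1),np.round(e,1))
c=sum(C.values())/4;print("case centre",c.round(1))
for a,b in(("x-y-","x+y-"),("x-y+","x+y+")):d=C[b]-C[a];print("yaw",np.arctan2(d[1],d[0]))
for a,b in(("x-y-","x-y+"),("x+y-","x+y+")):d=C[b]-C[a];print("yaw",np.arctan2(-d[0],d[1]))
E
```

```text
handle rear [ 441.2 -314.7   38. ] front [ 537.7 -291.9   38. ] tip [ 616.7 -274.8   37. ] [ 619.  -274.2   25. ]
tri front (array([ 538.21929889, -291.95877339,   51.37279044]), [np.float64(0.36020088769185094), np.float64(0.3602008876916689)]) tip (array([ 616.7311943 , -276.6538316 ,   17.65150019]), [np.float64(4.537393595306058), np.float64(4.943663539542351), np.float64(1.497076401274809)])
x+y+ [726.4 118.9  60.1] [727.7 120.6  60. ] [725.5 117.1  60. ] [2.1 2.1]
x+y- [727.9   1.   62.8] [728.7   1.2  60. ] [725.8   2.1  60. ] [0.3 0.3]
x-y- [617.6   1.   57.8] [617.2   0.7  60. ] [6.196e+02 1.000e-01 6.000e+01] [0.3 0.3]
x-y+ [616.9 119.5  56.4] [616.3 119.1  60. ] [619.9 117.2  60. ] [0.2 0.2]
case centre [672.2  60.1  59.3]
yaw 0.0002815258091489474
yaw -0.005506859436002099
yaw 0.006201162920040081
yaw 0.012203172810676394
```

```bash
python3 -m jog '[{"hand":0.045,"linear":[0.0216,-0.0042,0.0],"yaw":0.042},{"hand":0.045,"linear":[0.0216,-0.0042,0.05],"yaw":0.042},{"hand":0.045,"linear":[0.0216,-0.0042,0.1],"yaw":0.042},{"hand":0.045,"linear":[0.0216,-0.0042,0.13],"yaw":0.042},{"hand":0.045,"linear":[0.0216,-0.0042,0.154],"yaw":0.042},{"hand":0.045,"linear":[0.0216,-0.0042,0.154],"yaw":0.042},{"hand":0.045,"linear":[0.0216,-0.0042,0.154],"yaw":0.042}]'
python3 -m jog '[{"hand":0,"linear":[0,0,0],"yaw":0},{"hand":0,"linear":[0,0,0],"yaw":0},{"hand":0,"linear":[0,0,0],"yaw":0},{"hand":0,"linear":[0,0,0],"yaw":0},{"hand":0,"linear":[0,0,0],"yaw":0},{"hand":0,"linear":[0,0,0],"yaw":0}]' 20
```

```text
time_s: 2.25
position: [509.6, -299.2, 11.9]
eef_rot: [3.121, 0.356, -0.0]
force: [-0.5, 0.2, 0.1]
finger_gap: 0.48
grip_force: 0.0
time_s: 2.85
position: [510.0, -299.1, 12.3]
eef_rot: [3.12, 0.357, 0.001]
force: [-0.5, -0.7, 2.9]
finger_gap: 0.15
grip_force: 20.0
```

```bash
python3 -m jog '[{"hand":0,"linear":[0,0,-0.04],"yaw":0},{"hand":0,"linear":[0,0,-0.08],"yaw":0},{"hand":0,"linear":[0.005,-0.05,-0.1],"yaw":0.02},{"hand":0,"linear":[0.01,-0.1,-0.1],"yaw":0.04},{"hand":0,"linear":[0.015,-0.15,-0.1],"yaw":0.06},{"hand":0,"linear":[0.02,-0.2,-0.1],"yaw":0.08},{"hand":0,"linear":[0.025,-0.24,-0.1],"yaw":0.1},{"hand":0,"linear":[0.028,-0.28,-0.1],"yaw":0.12},{"hand":0,"linear":[0.032,-0.32,-0.1],"yaw":0.14},{"hand":0,"linear":[0.036,-0.36,-0.1],"yaw":0.16},{"hand":0,"linear":[0.04,-0.4,-0.1],"yaw":0.18},{"hand":0,"linear":[0.044,-0.44,-0.1],"yaw":0.2},{"hand":0,"linear":[0.048,-0.48,-0.1],"yaw":0.22},{"hand":0,"linear":[0.052,-0.52,-0.1],"yaw":0.228},{"hand":0,"linear":[0.0537,-0.55,-0.1],"yaw":0.228},{"hand":0,"linear":[0.0537,-0.5634,-0.08],"yaw":0.228},{"hand":0,"linear":[0.0537,-0.5634,-0.05],"yaw":0.228},{"hand":0,"linear":[0.0537,-0.5634,-0.03],"yaw":0.228},{"hand":0,"linear":[0.0537,-0.5634,-0.03],"yaw":0.228}]' 25
python3 - <<'E'
from h import *
cv2.imwrite("pics/w2.png",snapshot("wrist")[:,:,::-1])
print(delta((435,262,4)))
E
```

```text
time_s: 4.75
position: [431.4, 260.9, 37.2]
eef_rot: [3.138, 0.001, -0.013]
force: [-0.3, -0.7, -1.6]
finger_gap: 0.148
grip_force: 25.0
pos [433.  261.5  39.5] R [[1.0, 0.0, -0.004], [0.0, -1.0, -0.002], [-0.004, 0.002, -1.0]]
[ 2.1 -0.6 35.4]
```

View pics/w2.png

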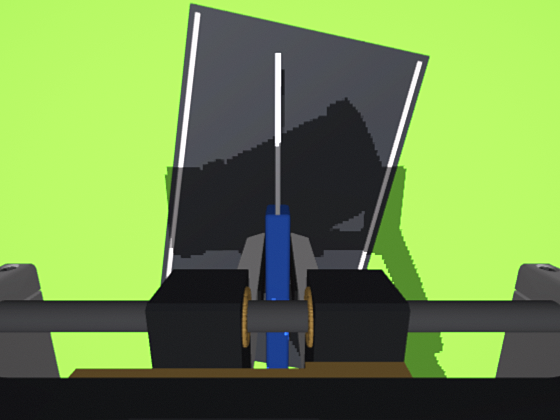

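The picture shows the scraper upright in the fingers over the mat, its tip at (278,53) within the mat's end edge.

```bash
python3 -m jog '[{"hand":0,"linear":[0,0,0.015],"yaw":0},{"hand":0,"linear":[0,0,0.028],"yaw":0},{"hand":0,"linear":[0,0,0.032],"yaw":0},{"hand":0,"linear":[0,0,0.035],"yaw":0},{"hand":0,"linear":[0,0,0.037],"yaw":0},{"hand":0,"linear":[0,0,0.037],"yaw":0},{"hand":0,"linear":[0,0,0.037],"yaw":0}]'
```

```text
time_s: 5.5
position: [435.1, 262.3, 4.9]
eef_rot: [-3.141, 0.0, -0.001]
force: [-0.6, 0.1, -1.1]
finger_gap: 0.154
grip_force: 25.0
```

```bash
python3 -m jog '[{"hand":0,"linear":[0,0,0.001],"yaw":0},{"hand":0,"linear":[0,0,0.0015],"yaw":0},{"hand":0,"linear":[0,0,0.0015],"yaw":0}]'
python3 -m jog '[{"hand":0.02,"linear":[0,0,0],"yaw":0},{"hand":0.03,"linear":[0,0,0],"yaw":0},{"hand":0.05,"linear":[0,0,0],"yaw":0},{"hand":0.09,"linear":[0,0,0],"yaw":0},{"hand":0.09,"linear":[0,0,0],"yaw":0},{"hand":0.09,"linear":[0,0,0],"yaw":0},{"hand":0.09,"linear":[0,0,-0.008],"yaw":0},{"hand":0.09,"linear":[0,0,-0.015],"yaw":0},{"hand":0.09,"linear":[0,0,-0.015],"yaw":0}]'
python3 - <<'E'
from h import *
cv2.imwrite("pics/w3.png",snapshot("wrist")[:,:,::-1])
E
```

```text
time_s: 5.8
position: [435.0, 262.3, 3.3]
eef_rot: [-3.141, 0.0, -0.001]
force: [-0.1, 0.4, 0.6]
finger_gap: 0.149
grip_force: 25.0
time_s: 6.7
position: [435.6, 262.4, 19.3]
eef_rot: [-3.141, 0.0, -0.003]
force: [-0.4, 0.2, 0.3]
finger_gap: 0.858
grip_force: 0.0
```

View pics/w3.png

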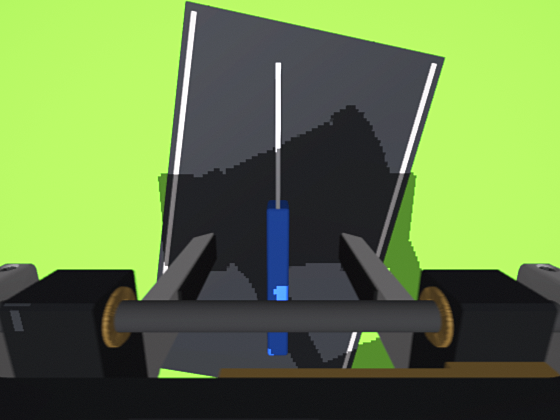

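The scraper stands upright at column 278 on the mat, released, with the fingers open either side; now I push it over with the left finger.

```bash
python3 -m jog '[{"hand":0.094,"linear":[0,0.01,0],"yaw":0},{"hand":0.094,"linear":[0,0.02,0],"yaw":0},{"hand":0.094,"linear":[0,0.03,0],"yaw":0},{"hand":0.094,"linear":[0,0.036,0],"yaw":0},{"hand":0.094,"linear":[0,0.04,0],"yaw":0},{"hand":0.094,"linear":[0,0.044,0],"yaw":0},{"hand":0.094,"linear":[0,0.048,0],"yaw":0},{"hand":0.094,"linear":[0,0.052,0],"yaw":0},{"hand":0.094,"linear":[0,0.056,0],"yaw":0},{"hand":0.094,"linear":[0,0.060,0],"yaw":0},{"hand":0.094,"linear":[0,0.062,0],"yaw":0},{"hand":0.094,"linear":[0,0.062,0],"yaw":0},{"hand":0.094,"linear":[0,0.05,-0.02],"yaw":0},{"hand":0.094,"linear":[0,0.03,-0.07],"yaw":0},{"hand":0.094,"linear":[0,0.025,-0.1],"yaw":0},{"hand":0.094,"linear":[0,0.025,-0.1],"yaw":0},{"hand":0.094,"linear":[0,0.025,-0.1],"yaw":0}]'
python3 - <<'E'
from h import *
import pickle
pickle.dump(camera_model("wrist"),open("w4.pkl","wb"))
im=snapshot("wrist");cv2.imwrite("pics/w4.png",cv2.resize(im[:,:,::-1],None,fx=1.42,fy=1.42,interpolation=3))
print(delta((0,0,0)))
E
```

```text
time_s: 8.45
position: [434.9, 237.1, 118.2]
eef_rot: [3.141, 0.0, 0.001]
force: [-0.8, -0.3, -1.3]
finger_gap: 0.999
grip_force: 0.0
pos [434.  236.6 116.7] R [[1.0, -0.0, -0.002], [-0.0, -1.0, -0.002], [-0.002, 0.002, -1.0]]
[-433.7  236.4  117.9]
```

View pics/w4.png

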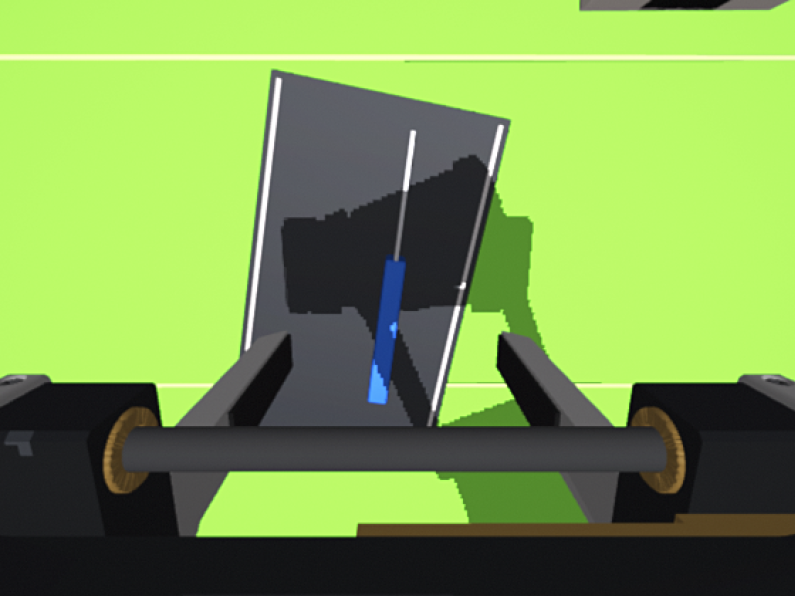

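The scraper slid and turned instead of toppling: it still stands on edge, rear (377,402), front (396,262), tip (413,132). The mat's right edge runs (510,121) to (437,427). I will stand it on the table against that edge, so that the mat's 3 mm step blocks its foot, and push it over from outside.

```bash
python3 - <<'E'
from h import *
import pickle
w=pickle.load(open("w4.pkl","rb"))
P=lambda u,v,z:plane(w,(u/1.42,v/1.42),z)
a,b,c=P(377,400,29),P(396,262,29),P(413,132,28)
for p in(a,b,c):print(p.round(1))
ax=(c-a)[:2];th=np.arctan2(ax[1],ax[0]);d=np.array([np.cos(th),np.sin(th)]);print("yaw",th,"dist",np.linalg.norm(ax),np.linalg.norm(b-a))
o=(c[:2]-132*d+a[:2]+52*d)/2;g=o+20*d;print("origin",o.round(1),"grasp",g.round(1))
e1,e2,e3=P(510,121,3),P(437,427,3),P(272,71,3);print("mat",e1.round(1),e2.round(1),e3.round(1))
for p in ((552.1,160.5),(301,208.7)): print(p)
m=(e1-e2)[:2];print("edge yaw",np.arctan2(m[1],m[0]))
print("delta grasp",delta((*g,11)))
E
```

```text
[363.  250.3  29. ]
[461.9 236.9  29. ]
[541.6 226.7  28. ]
yaw -0.13162391629939008 dist 180.11239296030064 99.80227929573779
origin [412.7 243.7] grasp [432.5 241.1]
mat [551.7 161.6   3. ] [325.7 204.2   3. ] [581.7 316.6   3. ]
(552.1, 160.5)
(301, 208.7)
edge yaw -0.18618907617494676
pos [434.  236.6 116.7] R [[1.0, -0.0, -0.002], [-0.0, -1.0, -0.002], [-0.002, 0.002, -1.0]]
delta grasp [ -1.3  -4.7 105.7]
```

```bash
python3 -m jog '[{"hand":0.05,"linear":[-0.0013,-0.0047,0.03],"yaw":0.132},{"hand":0.05,"linear":[-0.0013,-0.0047,0.06],"yaw":0.132},{"hand":0.05,"linear":[-0.0013,-0.0047,0.06],"yaw":0.132},{"hand":0.05,"linear":[-0.0013,-0.0047,0.09],"yaw":0.132},{"hand":0.05,"linear":[-0.0013,-0.0047,0.106],"yaw":0.132},{"hand":0.05,"linear":[-0.0013,-0.0047,0.106],"yaw":0.132},{"hand":0,"linear":[-0.0013,-0.0047,0.106],"yaw":0.132},{"hand":0,"linear":[-0.0013,-0.0047,0.106],"yaw":0.132},{"hand":0,"linear":[-0.0013,-0.0047,0.106],"yaw":0.132},{"hand":0,"linear":[-0.0013,-0.0047,0.106],"yaw":0.132},{"hand":0,"linear":[-0.0013,-0.0047,0.106],"yaw":0.132},{"hand":0,"linear":[-0.0013,-0.0047,0.106],"yaw":0.132}]' 20
python3 -m jog '[{"hand":0,"linear":[0,0,-0.02],"yaw":0},{"hand":0,"linear":[0,0,-0.03],"yaw":0},{"hand":0,"linear":[-0.01,0.035,-0.03],"yaw":0.03},{"hand":0,"linear":[-0.0193,0.0683,-0.03],"yaw":0.055},{"hand":0,"linear":[-0.0193,0.0683,-0.03],"yaw":0.055},{"hand":0,"linear":[-0.0193,0.0683,-0.015],"yaw":0.055},{"hand":0,"linear":[-0.0193,0.0683,-0.003],"yaw":0.055},{"hand":0,"linear":[-0.0193,0.0683,0.001],"yaw":0.055},{"hand":0,"linear":[-0.0193,0.0683,0.002],"yaw":0.055},{"hand":0,"linear":[-0.0193,0.0683,0.002],"yaw":0.055}]'
```

```text
time_s: 9.7
position: [433.8, 241.8, 12.6]
eef_rot: [3.135, -0.207, 0.002]
force: [0.0, -1.2, 3.6]
finger_gap: 0.149
grip_force: 20.0
time_s: 10.7
position: [405.5, 177.1, 9.8]
eef_rot: [3.128, -0.293, -0.0]
force: [-0.1, 0.1, -1.5]
finger_gap: 0.149
grip_force: 20.0
```

```bash
python3 -m jog '[{"hand":0,"linear":[0,0,0.001],"yaw":0},{"hand":0.02,"linear":[0,0,0.001],"yaw":0},{"hand":0.04,"linear":[0,0,0.001],"yaw":0},{"hand":0.094,"linear":[0,0,0.001],"yaw":0},{"hand":0.094,"linear":[0,0,0.0],"yaw":0},{"hand":0.094,"linear":[0,0,-0.009],"yaw":0},{"hand":0.094,"linear":[0,0,-0.009],"yaw":0},{"hand":0.094,"linear":[0,-0.01,-0.009],"yaw":0},{"hand":0.094,"linear":[0,-0.02,-0.009],"yaw":0},{"hand":0.094,"linear":[0,-0.03,-0.009],"yaw":0},{"hand":0.094,"linear":[0,-0.036,-0.009],"yaw":0},{"hand":0.094,"linear":[0,-0.04,-0.009],"yaw":0},{"hand":0.094,"linear":[0,-0.043,-0.009],"yaw":0},{"hand":0.094,"linear":[0,-0.046,-0.009],"yaw":0}]'
python3 -m jog '[{"hand":0.094,"linear":[0,-0.003,0],"yaw":0},{"hand":0.094,"linear":[0,-0.006,0],"yaw":0},{"hand":0.094,"linear":[0,-0.009,0],"yaw":0},{"hand":0.094,"linear":[0,-0.012,0],"yaw":0},{"hand":0.094,"linear":[0,-0.015,0],"yaw":0},{"hand":0.094,"linear":[0,-0.018,0],"yaw":0},{"hand":0.094,"linear":[0,-0.021,0],"yaw":0},{"hand":0.094,"linear":[0,-0.024,0],"yaw":0},{"hand":0.094,"linear":[0,-0.024,0],"yaw":0},{"hand":0.094,"linear":[0,-0.01,-0.03],"yaw":0},{"hand":0.094,"linear":[0,0.0,-0.08],"yaw":0},{"hand":0.094,"linear":[0,0.0,-0.1],"yaw":0},{"hand":0.094,"linear":[0,0.0,-0.1],"yaw":0},{"hand":0.094,"linear":[0,0.0,-0.1],"yaw":0},{"hand":0.094,"linear":[0,0.0,-0.1],"yaw":0}]'
python3 - <<'E'
from h import *
import pickle
pickle.dump(camera_model("wrist"),open("w5.pkl","wb"))
im=snapshot("wrist");cv2.imwrite("pics/w5.png",cv2.resize(im[:,:,::-1],None,fx=1.42,fy=1.42,interpolation=3))
print(delta((0,0,0)))
E
```

```text
time_s: 12.1
position: [413.8, 222.0, 18.9]
eef_rot: [3.127, -0.293, -0.0]
force: [0.5, -0.5, 1.6]
finger_gap: 0.998
grip_force: 0.3
time_s: 13.6
position: [412.6, 221.5, 116.8]
eef_rot: [3.126, -0.293, -0.006]
force: [0.8, -0.9, 0.5]
finger_gap: 0.998
grip_force: 0.0
pos [412.5 221.5 116.6] R [[0.983, -0.186, -0.004], [-0.186, -0.983, -0.002], [-0.004, 0.002, -1.0]]
[-363.7  294.   118.7]
```

View pics/w5.png

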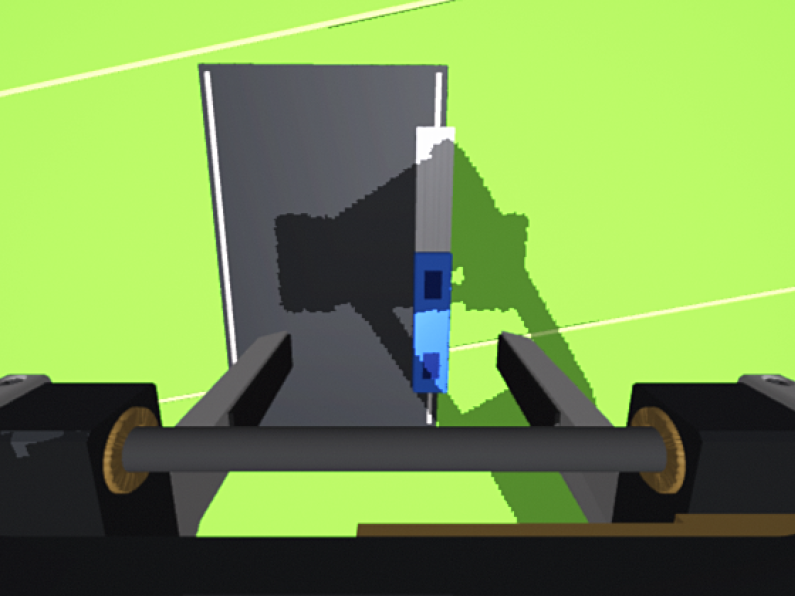

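It toppled onto its face: the handle spans (415,253)–(449,393) and the tip is at (435,127). It overhangs the mat edge (about column 441) a little, so I will pick it up across the width and set it down at mid-mat.

```bash
python3 - <<'E'
from h import *
import pickle
w=pickle.load(open("w5.pkl","rb"))
P=lambda u,v,z:plane(w,(u/1.42,v/1.42),z)
q=[P(415,253,17),P(451,253,17),P(449,393,17),P(413,391,17),P(435,127,11)]
for p in q:print(p.round(1))
f,r=(q[0]+q[1])/2,(q[2]+q[3])/2
ax=(q[4]-r)[:2];th=np.arctan2(ax[1],ax[0]);d=np.array([np.cos(th),np.sin(th)]);print("yaw",th,np.arctan2(*(f-r)[1::-1]),"len",np.linalg.norm(ax),np.linalg.norm(f-r))
o=((r+f)/2)[:2];g=o+32*d;print("origin",o.round(1),"grasp",g.round(1),"delta",delta((*g,4)))
E
```

```text
[440.4 203.   17. ]
[435.9 179.2  17. ]
[333.8 196.4  17. ]
[340.4 222.2  17. ]
[516.9 176.1  11. ]
yaw -0.18236770917253406 -0.1785502200679026 len 182.88426916750157 102.66575729444249
pos [412.5 221.5 116.6] R [[0.983, -0.186, -0.004], [-0.186, -0.983, -0.002], [-0.004, 0.002, -1.0]]
origin [387.6 200.2] grasp [419.1 194.4] delta [ 11.9  25.1 112.6]
```

```bash
python3 -m jog '[{"hand":0.06,"linear":[0.0119,0.0251,0.03],"yaw":0},{"hand":0.06,"linear":[0.0119,0.0251,0.07],"yaw":0},{"hand":0.06,"linear":[0.0119,0.0251,0.1],"yaw":0},{"hand":0.06,"linear":[0.0119,0.0251,0.1115],"yaw":0},{"hand":0.06,"linear":[0.0119,0.0251,0.1115],"yaw":0},{"hand":0,"linear":[0.0119,0.0251,0.1115],"yaw":0},{"hand":0,"linear":[0.0119,0.0251,0.1115],"yaw":0},{"hand":0,"linear":[0.0119,0.0251,0.1115],"yaw":0},{"hand":0,"linear":[0.0119,0.0251,0.1115],"yaw":0},{"hand":0,"linear":[0.0119,0.0251,0.1115],"yaw":0},{"hand":0,"linear":[0.0119,0.0251,0.1115],"yaw":0}]' 30
python3 -m jog '[{"hand":0,"linear":[0,0,-0.01],"yaw":0},{"hand":0,"linear":[0,0,-0.02],"yaw":0},{"hand":0,"linear":[0.005,-0.03,-0.02],"yaw":-0.07},{"hand":0,"linear":[0.0149,-0.0717,-0.02],"yaw":-0.187},{"hand":0,"linear":[0.0149,-0.0717,-0.02],"yaw":-0.187},{"hand":0,"linear":[0.0149,-0.0717,-0.02],"yaw":-0.187},{"hand":0,"linear":[0.0149,-0.0717,-0.01],"yaw":-0.187},{"hand":0,"linear":[0.0149,-0.0717,-0.003],"yaw":-0.187},{"hand":0,"linear":[0.0149,-0.0717,0.0],"yaw":-0.187},{"hand":0,"linear":[0.0149,-0.0717,0.001],"yaw":-0.187},{"hand":0,"linear":[0.0149,-0.0717,0.001],"yaw":-0.187}]'
```

```text
time_s: 14.75
position: [421.2, 194.9, 7.9]
eef_rot: [3.128, -0.294, 0.001]
force: [0.2, -0.6, 1.4]
finger_gap: 0.272
grip_force: 29.9
time_s: 15.85
position: [447.8, 261.5, 7.7]
eef_rot: [3.14, -0.002, -0.003]
force: [-5.0, -2.7, 8.2]
finger_gap: 0.269
grip_force: 30.0
```

```bash
python3 -m jog '[{"hand":0.03,"linear":[0,0,0],"yaw":0},{"hand":0.05,"linear":[0,0,0],"yaw":0},{"hand":0.07,"linear":[0,0,0],"yaw":0},{"hand":0.07,"linear":[0,0,0],"yaw":0},{"hand":0.07,"linear":[0,0,-0.05],"yaw":0},{"hand":0.07,"linear":[0,0,-0.1],"yaw":0},{"hand":0.07,"linear":[0,0,-0.11],"yaw":0},{"hand":0.07,"linear":[0,0,-0.11],"yaw":0},{"hand":0.07,"linear":[0,0,-0.11],"yaw":0}]'
cat > blue.py <<'E'
from h import *
import sys
def handle(cam,z,lim=None):
    w=camera_model(cam);im=snapshot(cam)
    hsv=cv2.cvtColor(im,cv2.COLOR_RGB2HSV)
    m=cv2.inRange(hsv,(100,90,50),(125,255,255))
    if lim: k=np.zeros_like(m);k[lim[1]:lim[3],lim[0]:lim[2]]=1;m*=k
    n,l,st,_=cv2.connectedComponentsWithStats(m);i=1+np.argmax(st[1:,4])
    ys,xs=np.where(l==i);P=np.array([plane(w,(x,y),z)[:2] for x,y in zip(xs,ys)],np.float32)
    return cv2.minAreaRect(P),st[i]
if __name__=="__main__":
    print(handle("wrist",17,(120,30,440,300)));print(delta((0,0,0)))
E
python3 blue.py
```

```text
time_s: 16.75
position: [448.0, 262.4, 114.9]
eef_rot: [3.141, -0.0, -0.003]
force: [-0.6, -0.1, -0.7]
finger_gap: 0.745
grip_force: 0.0
(((413.8826904296875, 262.875732421875), (104.73812866210938, 26.179676055908203), 0.5395573377609253), array([ 264,  192,   28,   99, 2613], dtype=int32))
pos [447.5 262.1 114. ] R [[1.0, -0.0, -0.004], [-0.0, -1.0, -0.002], [-0.004, 0.002, -1.0]]
[-447.   262.   116.2]
```

```bash
python3 -m jog '[{"hand":0.06,"linear":[0.0085,-0.001,0.04],"yaw":-0.008},{"hand":0.06,"linear":[0.0085,-0.001,0.08],"yaw":-0.008},{"hand":0.06,"linear":[0.0085,-0.001,0.1],"yaw":-0.008},{"hand":0.06,"linear":[0.0085,-0.001,0.108],"yaw":-0.008},{"hand":0.06,"linear":[0.0085,-0.001,0.108],"yaw":-0.008},{"hand":0.06,"linear":[0.0085,-0.001,0.108],"yaw":-0.008},{"hand":0.06,"linear":[0.0085,-0.001,0.108],"yaw":-0.008}]'
```

```text
time_s: 17.5
position: [457.8, 263.9, 8.9]
eef_rot: [-3.141, -0.012, -0.002]
force: [0.5, -0.3, 0.1]
finger_gap: 0.639
grip_force: 0.0
```

```bash
python3 -m jog '[{"hand":0.06,"linear":[-0.001,0,0.003],"yaw":0},{"hand":0.06,"linear":[-0.001,0,0.0045],"yaw":0},{"hand":0.06,"linear":[-0.001,0,0.0045],"yaw":0},{"hand":0,"linear":[-0.001,0,0.0045],"yaw":0},{"hand":0,"linear":[-0.001,0,0.0045],"yaw":0},{"hand":0,"linear":[-0.001,0,0.0045],"yaw":0},{"hand":0,"linear":[-0.001,0,0.0045],"yaw":0},{"hand":0,"linear":[-0.001,0,0.0045],"yaw":0},{"hand":0,"linear":[-0.001,0,0.0045],"yaw":0}]' 60
python3 - <<'E'
from h import *
s=observe();print(s["position"],s["force"],R.from_rotvec(s["eef_rot"]).as_matrix().round(3).tolist())
E
```

```text
time_s: 18.4
position: [456.4, 263.6, 4.0]
eef_rot: [3.141, 0.012, 0.0]
force: [0.1, -0.5, 0.8]
finger_gap: 0.267
grip_force: 59.9
[456.44349609 263.5983464    3.99296393] [ 0.08484422 -0.54754692  0.78936982] [[1.0, 0.008, 0.0], [0.008, -1.0, -0.0], [0.0, 0.0, -1.0]]
```

```bash
python3 -m jog '[{"hand":0,"linear":[0,0,-0.03],"yaw":0},{"hand":0,"linear":[0,0,-0.07],"yaw":0},{"hand":0,"linear":[0.01,0.04,-0.08],"yaw":0.008},{"hand":0,"linear":[0.02,0.08,-0.08],"yaw":0.008},{"hand":0,"linear":[0.03,0.12,-0.08],"yaw":0.008},{"hand":0,"linear":[0.04,0.16,-0.08],"yaw":0.008},{"hand":0,"linear":[0.047,0.19,-0.08],"yaw":0.008},{"hand":0,"linear":[0.047,0.204,-0.07],"yaw":0.008},{"hand":0,"linear":[0.047,0.204,-0.055],"yaw":0.008},{"hand":0,"linear":[0.047,0.204,-0.0415],"yaw":0.008},{"hand":0,"linear":[0.047,0.204,-0.0415],"yaw":0.008},{"hand":0,"linear":[0.047,0.204,-0.0415],"yaw":0.008},{"hand":0,"linear":[0.047,0.204,-0.0415],"yaw":0.008}]'
python3 - <<'E'
from h import *
for i in range(3):
    s=observe();print(s["position"].round(1),s["force"].round(1)); sc=snapshot("scene"); 
im=snapshot("wrist");w=camera_model("wrist")
cv2.imwrite("pics/p6.png",np.vstack([cv2.resize(sc[185:260,200:400],(800,300),interpolation=3),cv2.resize(im[0:210,140:420],(400,300),interpolation=3).repeat(2,axis=1)])[:,:,::-1])
E
```

```text
time_s: 19.7
position: [505.3, 60.8, 46.0]
eef_rot: [-3.142, -0.001, -0.001]
force: [0.6, 0.6, -1.9]
finger_gap: 0.271
grip_force: 59.9
[505.3  60.8  46. ] [ 0.6  0.6 -1.9]
[505.5  60.7  46.2] [-0.3 -1.  -1.6]
[505.6  60.6  46.3] [-0.6 -0.  -1.7]
```

View pics/p6.png

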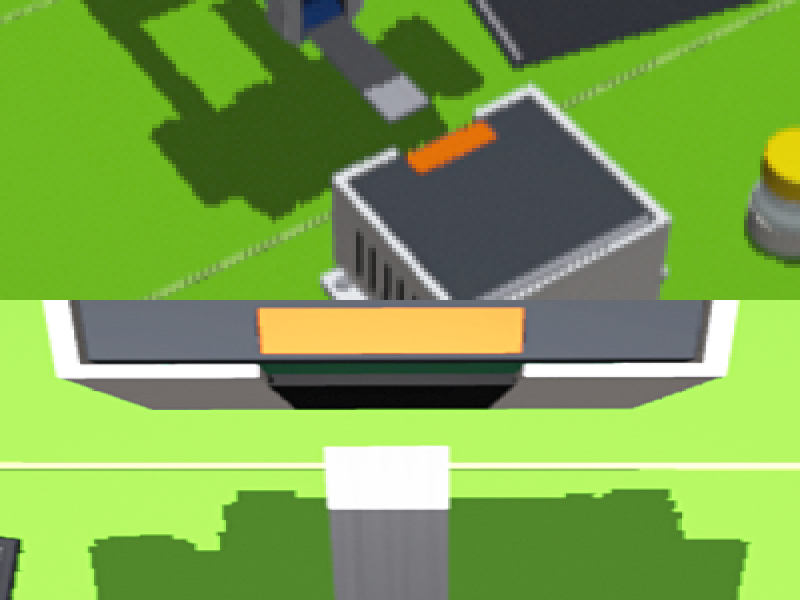

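The blade (front edge at (325–450,447) in the lower panel) is centred on the notch (260–523). In the scene panel its tip's middle is at about (406,111). I check its height by triangulation.

```bash
python3 - <<'E'
from h import *
w=camera_model("wrist");s=camera_model("scene")
print(tri([(w,(275.8,102.9)),(s,(301.2,212.5))]))
print(plane(w,(275.8,102.9),51.5), "front wall rim L/R",plane(w,(140+165*.35,76*.7),60),plane(w,(140+625*.35,76*.7),60),"lid front",plane(w,(140+391*.35,59*.7),60))
E
```

```text
(array([593.45343518,  61.07652102,  51.3938865 ]), [np.float64(1.6851583754115789), np.float64(1.6851583754115471)])
[594.33046588  62.51158174  51.5       ] front wall rim L/R [617.66170845 102.60428384  60.        ] [617.62591064  19.7521562   60.        ] lid front [623.16878251  61.88977506  60.        ]
```

```bash
python3 -m jog '[{"hand":0,"linear":[0.01,0,0.0005],"yaw":0},{"hand":0,"linear":[0.018,0,0.0005],"yaw":0},{"hand":0,"linear":[0.024,0,0.0005],"yaw":0},{"hand":0,"linear":[0.028,0,0.0005],"yaw":0},{"hand":0,"linear":[0.032,0,0.0005],"yaw":0},{"hand":0,"linear":[0.036,0,0.0005],"yaw":0},{"hand":0,"linear":[0.041,0,0.0005],"yaw":0},{"hand":0,"linear":[0.041,0,0.0005],"yaw":0},{"hand":0,"linear":[0.041,0,0.0005],"yaw":0}]'
```

```text
time_s: 20.8
position: [545.9, 60.1, 44.9]
eef_rot: [3.142, -0.0, -0.0]
force: [0.2, -0.5, -0.7]
finger_gap: 0.266
grip_force: 59.9
```

```bash
python3 -m jog '[{"hand":0,"linear":[0,0,-0.004],"yaw":0},{"hand":0,"linear":[0,0,-0.008],"yaw":0},{"hand":0,"linear":[0.001,0,-0.012],"yaw":0},{"hand":0,"linear":[0.002,0,-0.016],"yaw":0},{"hand":0,"linear":[0.003,0,-0.02],"yaw":0},{"hand":0,"linear":[0.004,0,-0.024],"yaw":0},{"hand":0,"linear":[0.004,0,-0.024],"yaw":0}]'
python3 - <<'E'
from h import *
s=observe();print(s["position"].round(1),s["force"].round(1),s["wrist_torque"].round(2))
im=snapshot("wrist");w=camera_model("wrist")
hsv=cv2.cvtColor(im,cv2.COLOR_RGB2HSV)
m=cv2.inRange(hsv,(8,120,100),(25,255,255));m[230:]=0
ys,xs=np.where(m>0);print(xs.min(),xs.max(),ys.min(),ys.max())
E
```

```text
time_s: 21.5
position: [550.2, 60.1, 69.7]
eef_rot: [3.142, -0.0, 0.001]
force: [-2.9, 0.1, -3.1]
finger_gap: 0.27
grip_force: 59.9
[550.2  60.1  69.7] [-2.9  0.1 -3.1] [ 0.07  0.67 -0.03]
233 318 96 123
```

```bash
cat > lid.py <<'E'
from h import *
def lid():
    s=observe();print(s["position"].round(1),s["force"].round(1),s["wrist_torque"].round(2))
    w=camera_model("wrist");im=snapshot("wrist")
    m=cv2.inRange(cv2.cvtColor(im,cv2.COLOR_RGB2HSV),(8,120,100),(25,255,255));m[230:]=0
    ys,xs=np.where(m>0)
    if len(ys)<20: print("no orange");return
    print("orange",xs.min(),xs.max(),ys.min(),ys.max())
    for th in np.arange(0,1.6,.05):
        p=np.array([722-99*np.cos(th),60,60+99*np.sin(th)])
        q=proj(w,p); l=proj(w,p+[0,24,0]);r=proj(w,p-[0,24,0])
        if abs(q[1]-ys.max())<12: print(round(th,2),q.round(0),"width",round(abs(r[0]-l[0]),1))
if __name__=="__main__": lid()
E
python3 lid.py
```

```text
[550.2  60.1  69.4] [-2.3 -0.7 -4.7] [-0.02  0.59 -0.01]
orange 233 318 96 123
0.0 [279. 133.] width 76.9
0.05 [280. 133.] width 79.0
0.1 [280. 132.] width 81.2
0.15 [280. 131.] width 83.6
0.2 [280. 129.] width 86.1
0.25 [280. 127.] width 88.8
0.3 [280. 124.] width 91.7
0.35 [280. 120.] width 94.7
0.4 [280. 116.] width 98.0
```

```bash
python3 -m jog '[{"hand":0,"linear":[0.002,0,-0.004],"yaw":0},{"hand":0,"linear":[0.004,0,-0.0085],"yaw":0},{"hand":0,"linear":[0.006,0,-0.013],"yaw":0},{"hand":0,"linear":[0.009,0,-0.018],"yaw":0},{"hand":0,"linear":[0.012,0,-0.023],"yaw":0},{"hand":0,"linear":[0.015,0,-0.0285],"yaw":0},{"hand":0,"linear":[0.015,0,-0.0285],"yaw":0}]'
python3 lid.py
```

```text
time_s: 22.3
position: [566.6, 60.1, 99.1]
eef_rot: [-3.142, 0.0, -0.006]
force: [-2.1, -0.5, -2.0]
finger_gap: 0.271
grip_force: 59.9
[566.6  60.1  99.1] [-2.1 -0.5 -2. ] [0.06 0.56 0.03]
orange 56 320 0 119
0.6 [280. 130.] width 89.4
0.65 [280. 125.] width 92.1
0.7 [280. 118.] width 94.9
0.75 [280. 110.] width 97.7
```

```bash
python3 -m jog '[{"hand":0,"linear":[0.004,0,-0.005],"yaw":0},{"hand":0,"linear":[0.008,0,-0.0095],"yaw":0},{"hand":0,"linear":[0.012,0,-0.0135],"yaw":0},{"hand":0,"linear":[0.018,0,-0.019],"yaw":0},{"hand":0,"linear":[0.0255,0,-0.025],"yaw":0},{"hand":0,"linear":[0.033,0,-0.029],"yaw":0},{"hand":0,"linear":[0.0415,0,-0.0325],"yaw":0},{"hand":0,"linear":[0.05,0,-0.035],"yaw":0},{"hand":0,"linear":[0.058,0,-0.036],"yaw":0},{"hand":0,"linear":[0.066,0,-0.036],"yaw":0},{"hand":0,"linear":[0.074,0,-0.036],"yaw":0},{"hand":0,"linear":[0.08,0,-0.036],"yaw":0},{"hand":0,"linear":[0.08,0,-0.036],"yaw":0},{"hand":0,"linear":[0.08,0,-0.036],"yaw":0}]'
python3 - <<'E'
from h import *
s=observe();print(s["position"],s["force"],s["wrist_torque"])
a=snapshot("scene")[150:300,200:400];b=snapshot("top")[110:260,200:400]
cv2.imwrite("pics/p7.png",np.hstack([cv2.resize(x,(400,300),interpolation=3) for x in(a,b)])[:,:,::-1])
E
```

```text
time_s: 23.75
position: [646.3, 59.6, 134.0]
eef_rot: [3.141, -0.001, 0.005]
force: [0.1, -0.8, -1.5]
finger_gap: 0.268
grip_force: 59.9
[646.31726311  59.64028468 133.961491  ] [ 0.10282109 -0.8342359  -1.519221  ] [-0.0003613   0.0193226  -0.00012701]
```

View pics/p7.png

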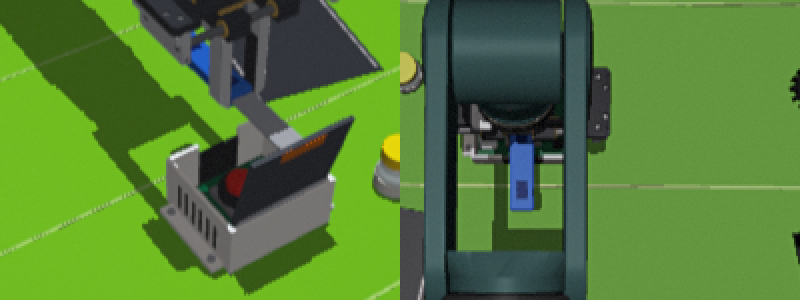

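The cover is up, its free edge from about (250,165) to (353,118) in the left panel, the red button is visible, and the blade tip is at the cover. I work out the angle from those corners.

```bash
python3 - <<'E'
from h import *
s=camera_model("scene")
for th in np.arange(1.0,1.95,.1):
    p=lambda y,d=0:proj(s,[722-99*np.cos(th)+d*np.sin(th),y,60+99*np.sin(th)+d*np.cos(th)])
    f=lambda q:((q-[200,150])*2).round(0)
    print(round(th,1),f(p(60+52)),f(p(60-52)),"orange mid",f(p(60)))
E
```

```text
1.0 [298.  80.] [203. 123.] orange mid [251. 101.]
1.1 [304.  81.] [209. 124.] orange mid [257. 102.]
1.2 [311.  84.] [215. 127.] orange mid [264. 105.]
1.3 [317.  87.] [221. 131.] orange mid [270. 108.]
1.4 [324.  91.] [228. 136.] orange mid [277. 113.]
1.5 [332.  97.] [234. 142.] orange mid [284. 119.]
1.6 [339. 103.] [241. 149.] orange mid [291. 125.]
1.7 [346. 110.] [248. 157.] orange mid [298. 133.]
1.8 [353. 118.] [255. 165.] orange mid [305. 141.]
1.9 [360. 127.] [262. 175.] orange mid [312. 150.]
```

```bash
python3 -m jog '[{"hand":0,"linear":[-0.03,0,0],"yaw":0},{"hand":0,"linear":[-0.07,0,0],"yaw":0},{"hand":0,"linear":[-0.11,0,0],"yaw":0},{"hand":0,"linear":[-0.15,-0.02,0],"yaw":0},{"hand":0,"linear":[-0.17,-0.06,0],"yaw":0},{"hand":0,"linear":[-0.18,-0.1,0.02],"yaw":0},{"hand":0,"linear":[-0.19,-0.14,0.04],"yaw":0},{"hand":0,"linear":[-0.19,-0.18,0.06],"yaw":0},{"hand":0,"linear":[-0.19,-0.2,0.09],"yaw":0},{"hand":0,"linear":[-0.19,-0.204,0.11],"yaw":0},{"hand":0,"linear":[-0.19,-0.204,0.115],"yaw":0},{"hand":0,"linear":[-0.19,-0.204,0.115],"yaw":0},{"hand":0,"linear":[-0.19,-0.204,0.115],"yaw":0}]'
python3 -m jog '[{"hand":0,"linear":[0,0,0.005],"yaw":0},{"hand":0,"linear":[0,0,0.009],"yaw":0},{"hand":0,"linear":[0,0,0.011],"yaw":0},{"hand":0,"linear":[0,0,0.012],"yaw":0},{"hand":0,"linear":[0,0,0.012],"yaw":0}]'
```

```text
time_s: 25.15
position: [456.3, 263.9, 20.0]
eef_rot: [-3.141, 0.002, -0.005]
force: [0.2, 0.4, -0.8]
finger_gap: 0.268
grip_force: 59.9
time_s: 25.65
position: [454.9, 263.9, 6.3]
eef_rot: [3.141, -0.001, -0.0]
force: [-0.2, 0.8, -0.9]
finger_gap: 0.268
grip_force: 59.9
```

```bash
python3 -m jog '[{"hand":0,"linear":[0,0,0.001],"yaw":0},{"hand":0,"linear":[0,0,0.002],"yaw":0},{"hand":0,"linear":[0,0,0.002],"yaw":0}]'
python3 -m jog '[{"hand":0.03,"linear":[0,0,0],"yaw":0},{"hand":0.05,"linear":[0,0,0],"yaw":0},{"hand":0.07,"linear":[0,0,0],"yaw":0},{"hand":0.07,"linear":[0,0,0],"yaw":0},{"hand":0.07,"linear":[0,0,-0.05],"yaw":0},{"hand":0.07,"linear":[0,0,-0.1],"yaw":0},{"hand":0.07,"linear":[0,0,-0.11],"yaw":0},{"hand":0.07,"linear":[0,0,-0.11],"yaw":0},{"hand":0.07,"linear":[0,0,-0.11],"yaw":0}]'
python3 blue.py
```

```text
time_s: 25.95
position: [454.9, 264.1, 4.3]
eef_rot: [3.141, -0.0, -0.0]
force: [-0.4, 0.2, -1.8]
finger_gap: 0.27
grip_force: 59.9
time_s: 26.85
position: [454.2, 263.7, 113.1]
eef_rot: [3.141, -0.0, -0.003]
force: [0.7, -0.8, -0.9]
finger_gap: 0.746
grip_force: 0.0
(((412.69061279296875, 264.6393737792969), (104.47539520263672, 26.75060272216797), 1.0949082374572754), array([ 263,  200,   29,   98, 2583], dtype=int32))
pos [453.7 263.5 112.2] R [[1.0, -0.0, -0.004], [-0.0, -1.0, -0.002], [-0.004, 0.002, -1.0]]
[-453.2  263.4  114.3]
```

```bash
python3 -m jog '[{"hand":0,"linear":[0,0.02,-0.03],"yaw":0},{"hand":0,"linear":[0.02,0.06,-0.03],"yaw":0},{"hand":0,"linear":[0.05,0.1,-0.03],"yaw":0},{"hand":0,"linear":[0.08,0.14,-0.03],"yaw":0},{"hand":0,"linear":[0.11,0.175,-0.03],"yaw":0},{"hand":0,"linear":[0.14,0.2,-0.03],"yaw":0},{"hand":0,"linear":[0.17,0.2035,-0.03],"yaw":0},{"hand":0,"linear":[0.2,0.2035,-0.03],"yaw":0},{"hand":0,"linear":[0.206,0.2035,-0.03],"yaw":0},{"hand":0,"linear":[0.206,0.2035,-0.03],"yaw":0},{"hand":0,"linear":[0.206,0.2035,0.0],"yaw":0},{"hand":0,"linear":[0.206,0.2035,0.03],"yaw":0},{"hand":0,"linear":[0.206,0.2035,0.055],"yaw":0},{"hand":0,"linear":[0.206,0.2035,0.064],"yaw":0},{"hand":0,"linear":[0.206,0.2035,0.064],"yaw":0},{"hand":0,"linear":[0.206,0.2035,0.064],"yaw":0}]' 20
python3 - <<'E'
from h import *
w=camera_model("wrist");im=snapshot("wrist");h=cv2.cvtColor(im,cv2.COLOR_RGB2HSV)
m=cv2.inRange(h,(0,150,80),(6,255,255))|cv2.inRange(h,(174,150,80),(180,255,255))
n,l,st,c=cv2.connectedComponentsWithStats(m)
for i in range(1,n):
    if st[i,4]>60:print(st[i],c[i],plane(w,c[i],36).round(1))
s=observe();print(s["position"],s["finger_gap"],"tcp px",proj(w,s["position"]))
E
```

```text
time_s: 28.5
position: [661.2, 60.8, 51.8]
eef_rot: [3.142, 0.0, 0.003]
force: [0.5, 0.1, 1.1]
finger_gap: 0.002
grip_force: 0.0
[257 217  41  21 540] [276.68888889 227.1037037 ] [670.2  62.6  36. ]
[661.8117048   60.72135111  52.62556138] 0.0035204862361731823 tcp px [279.47605304 247.25045175]
```

```bash
python3 -m jog '[{"hand":0,"linear":[0,0,0.01],"yaw":0},{"hand":0,"linear":[0,0,0.014],"yaw":0},{"hand":0,"linear":[0,0,0.018],"yaw":0},{"hand":0,"linear":[0,0,0.0205],"yaw":0},{"hand":0,"linear":[0,0,0.0225],"yaw":0},{"hand":0,"linear":[0,0,0.0225],"yaw":0},{"hand":0,"linear":[0,0,0.0225],"yaw":0}]'
```

```text
time_s: 29.25
position: [661.2, 60.5, 30.2]
eef_rot: [3.141, -0.0, 0.002]
force: [-2.9, -0.7, 8.2]
finger_gap: 0.007
grip_force: 4.2
```

```bash
python3 -m jog '[{"hand":0,"linear":[0,0,0.001],"yaw":0},{"hand":0,"linear":[0,0,0.002],"yaw":0},{"hand":0,"linear":[0,0,0.002],"yaw":0}]'
python3 -m jog '[{"hand":0,"linear":[0,0,-0.01],"yaw":0},{"hand":0,"linear":[0,0,-0.04],"yaw":0},{"hand":0,"linear":[0,0,-0.09],"yaw":0},{"hand":0,"linear":[-0.03,0,-0.12],"yaw":0},{"hand":0,"linear":[-0.08,0,-0.15],"yaw":0},{"hand":0,"linear":[-0.13,0.05,-0.17],"yaw":0},{"hand":0,"linear":[-0.17,0.1,-0.18],"yaw":0},{"hand":0,"linear":[-0.2,0.14,-0.18],"yaw":0},{"hand":0,"linear":[-0.22,0.18,-0.18],"yaw":0},{"hand":0,"linear":[-0.24,0.2,-0.18],"yaw":0},{"hand":0,"linear":[-0.24,0.2,-0.18],"yaw":0},{"hand":0,"linear":[-0.24,0.2,-0.18],"yaw":0}]'
python3 - <<'E'
from blue import *
print(handle("top",17,(110,190,260,330)))
im=snapshot("scene");h=cv2.cvtColor(im,cv2.COLOR_RGB2HSV)
m=cv2.inRange(h,(8,150,100),(18,255,255));m[:150]=0;m[:,:250]=0;m[:,400:]=0
ys,xs=np.where(m>0);print("orange mid (crop coords)",(xs.mean()-200)*2,(ys.mean()-150)*2)
t=camera_model("top");ti=cv2.cvtColor(snapshot("top"),cv2.COLOR_RGB2HSV);t0=cv2.cvtColor(cv2.imread("pics/top0.png"),cv2.COLOR_BGR2HSV)
for n,b in (("glue",(185,130,220,165)),("br",(140,140,172,172)),("gear",(390,135,425,172))):
    for q in(t0,ti):
        k=cv2.inRange(q,(38,90,60),(70,255,255))[b[1]:b[3],b[0]:b[2]];y,x=np.where(k==0);print(n,x.mean().round(1),y.mean().round(1),len(x))
E
```

```text
time_s: 29.55
position: [661.3, 60.5, 30.1]
eef_rot: [3.141, -0.0, 0.003]
force: [-6.6, 0.5, 13.4]
finger_gap: 0.006
grip_force: 7.2
time_s: 30.75
position: [419.8, -141.0, 206.1]
eef_rot: [3.141, -0.007, 0.001]
force: [-0.3, 0.7, -0.2]
finger_gap: 0.007
grip_force: 0.0
(((411.5760803222656, 262.2798156738281), (101.62084197998047, 26.16869354248047), 1.3885281085968018), array([170, 255,  12,  44, 521], dtype=int32))
orange mid (crop coords) 307.1111111111111 142.8888888888889
glue 16.2 15.7 309
glue 16.2 15.6 306
br 16.4 16.7 279
br 16.4 16.8 276
gear 17.1 18.6 408
gear 17.0 18.6 404
```

The button hit its stop (z stayed at 30.1 mm while the force rose to 13 N). The cover stands at about 1.8 rad, the scraper is flat on the mat, and the bracket, gear and glue jar have not moved.

```bash
python3 -c "
from rig import *
print(hand_in())"
```

```text
the job is handed in; nothing more can be done
None
```

Handed in at about 31 s of the 67 s allowed, verdict not shown: the cover was pried open to about 1.8 rad, the reset button was pressed to its stop and released, the scraper lies flat on the mat, and the bracket, gear and glue jar have not moved; the scraper slid instead of toppling on the first try, so I tipped it over against the mat's edge.

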